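# Free the shaker platform for changing

## Robot

A 6-joint arm with a two-finger parallel gripper is mounted at the origin on the work surface. World frame = base frame: x ahead of the robot, y to its left, z up, the work surface at z = 0. Lengths are in mm, angles in rad, forces in N, time in s.
With the tool pointing down it reaches from about 400 to 925 mm from the base axis. Payload 12.5 kg.
Tool frame: the origin (TCP) lies at the very end of the fingers, on their centre line; the grasp point (between the pads) lies env.grip_point_offset behind it (env.grip_point_offset is the distance from the TCP to the grasp point, in mm); y points along the fingers, z is the direction in which the jaws open and shut, and the axes are right-handed (so a half turn about y gives the same grasp; the last joint's range is limited). The gripper opens to 95 mm and grips with 3 to 60 N. Pads are 20 mm wide; open, the fingers measure 119 mm over their backs; the gripper's body (75 mm by 180 mm) begins 59 mm behind the grasp point.
Start: joints at [-1.351, 0.491, 1.559, -0, 1.092, -0.106], TCP at [200.065, -592.132, 214.661] pointing down, gripper open.
Joint ranges: [-3.1, 3.1], [-0.84, 2.19], [0.05, 2.79], [-1.13, 4.28], [0.06, 2.93], [-2.69, 2.69]. Speed limits (rad/s): [2.22, 2.22, 2.79, 3.14, 3.14, 3.14].

## Interface

Orientations are given as [roll, pitch, yaw] about the fixed x, y, z axes, in that order (R = Rz(yaw) Ry(pitch) Rx(roll)).
In Python, from cell import readout, read_camera, env, nets gives the robot as it stands.
- The arm moves only by the tool apply_moves, never from a script. Its argument "increments" is a list of rows, each a list of 3 entries, a list of its own where there are three numbers: the shift along the tool's x, y, z in cm, then the turn, a rotation vector about the tool's x, y, z in degrees, then the finger opening in cm, from 0 to 9.51. A call has exactly 5 rows; each row shifts and turns the pose as measured when the row begins, along the tool's axes as they then stand; what a row does not reach is not made up. A row lasts 1/8 s, in which the tool goes at most 62.5 mm and 10.7 degrees, less where a joint would pass 70% of its speed; a pose out of reach is approached as far as the arm can. A call with a gripper value outside its range is refused whole. The fingers move at their own pace and stop on an object; the grip force is fixed at half the most. Time passes only in rows, so rows that do not move let the fingers close, or fill a call up. It gives the time, the measured TCP pose, the force and the opening at its end, in the units of the state.
- readout.state(): the state, without advancing time (a new reading comes with each control period).
- read_camera(name): name is "scene" or "side" or "wrist"; returns a dict with "img" (480x640x3 uint8, red, green, blue), "vfov" (degrees; the focal length in pixels is half the picture's height over the tangent of half this angle, whatever the lens; pixels are square), "cx", "cy" (the principal point, pixels), "distortion" ([k1, k2, p1, p2, k3] as OpenCV has them; the pictures are not rectified), "rvec" (rotation vector, rad) and "tvec" (3), from world to camera coordinates, as OpenCV has them; the wrist camera has in their place "mount" (4x4, takes a point from camera to tool coordinates, whose origin is the TCP and whose axes are the tool frame's). Camera axes: x right, y down, z forward; pixel columns grow to the right and rows downward; lengths in mm; the calibration is good to about 2 mm. A picture is of the moment at which its call begins: read the wrist's pose just before it. There is no depth.
- env.job_done(): hands the job in, once; it reports no verdict.
Trained networks look in a picture, given as the dict that the camera call returned (one of the last four; its "shot" number tells which), for a name from the list of things; names that differ only in an ending like _2 or _b are one class to them, and where a whole thing is asked for, a point or a joint stands for the part that bears it (a point fixed in the world has none). Each returns a list of dicts, best first, with "confidence" (0 to 1); they miss things now and then, are a little off and sometimes report something else, mostly with a low value. They report only what shows in the picture. A call takes as long as a camera call.
- nets.look_for(picture, thing): "point" ([x, y, z] in mm, in the coordinates of the camera as it stood for that picture, good to about 4 mm: the middle of the surface that is visible of it).
- nets.mark_of(picture, thing): "point" ([x, y, z] in mm, in the coordinates of the camera as it stood for that picture, good to about 4 mm: a listed point, or the origin of a listed thing).
The state is a dict: "t": time; "joints": joint angles; "qvel": joint speeds; "tau": joint torques, N m; "eef_pos": TCP position; "tcp_rot": TCP orientation; "ft_force": force on the tool from outside, world axes, zero at the start; "moment": the same for the moment, N m; "opening": opening from 0.0 (shut) to 1.0 (fully open).
Only numpy, scipy, OpenCV 4.12 (cv2) and the standard library are available. Lean on these libraries where they do the work, as an engineer would, in place of code of your own. Each camera call takes 0.05 s, during which the arm holds its last target. There are 200 camera calls.

## Task

I am changing the platform on the orbital shaker: lift the tube rack straight up off the platform's rail, against its sprung catch, stand it gently upright on the floor of the steel tray and let go of it. Then grip the black mushroom knob of the platform's lock plunger, pull it straight up as far as it goes and finish still holding it there, so that its pin stays clear of the platform's hole while I slide the platform out. Do not slide the platform yourself, and leave the other things on the bench as they are.

Things in the scene. Friction and masses are not known exactly. Their poses are not given: they have to be found in the camera images.
- shaker: Orbital shaker, fixed: light housing 240 mm deep (its x) by 220 mm wide (its y), with a sliding aluminium platform on top, its rubber mat 106 mm above the bench. Origin: centre of its underside on the bench, z up; turned up to 0.35 rad either way. A steel bracket (top 116 mm above the bench) at the middle of its -y side reaches over the platform's edge and carries the lock plunger.
- rail_mid (a point): Middle of the top of the rail on the platform, 120 mm above the bench. The rail is 20 mm wide, 14 mm high and 170 mm long along the shaker's x; its axes are the shaker's. The rack straddles it at the start, held by two sprung rollers in the rail's flanks: for the first 6 mm a straight lift takes about 10 N more than the rack's weight; lift 30 mm or more before going sideways.
- rack: Light grey plastic tube rack with ten capped tubes: 160 mm long (its x), 56 mm wide (its y), 120 mm high, 0.25 to 0.45 kg. Origin: centre of its flat underside, z up. At the start its underside is on the platform's mat, its axes along the shaker's. Two runners on the underside, 47 mm over both, let it stand on a flat floor. The tube caps end 82 mm above the underside.
- rack_bar (a point): Middle of the rack's carrying bar: a bar 12 mm thick (rack y), 14 mm high, 160 mm long (rack x), joining the two end walls 113 mm above the underside, over the tube caps. Grip it across its thickness from above; axes as the rack's.
- tray: Flat open steel tray, fixed, 270 mm (its x) by 170 mm (its y), 18 mm high walls 3 mm thick, floor 3 mm above the bench. Origin: centre of its underside, z up. A small bottle stands near its +x, +y corner; the rest is empty (the middle of the free part is about 35 mm from the origin towards the tray's -x).
- plunger (a joint): Pull of the platform's lock plunger in m: 0 with the pin fully in the platform's hole, 0.012 at the upper stop. The spring pulls back with 6 N seated and 12 N at the stop; it moves straight up. The pin (8 mm thick) has left the hole in the platform at 0.009.
- pull_knob: Black mushroom pull knob of the lock plunger, on the bracket at the shaker's -y side: head 28 mm in diameter and 20 mm high, over a 20 mm neck 8 mm high that sits on an 18 mm collar standing 16 mm above the bracket. Origin: middle of the head (150 mm above the bench when seated), z up; nothing stands within 40 mm of it except the bracket below, once the rack is off. It rises with the plunger.
- platform (a joint): How far the platform has been slid out towards the shaker's +x, in m; 0 in place. Locked by the pin (1 mm play) while the plunger is in, held only by light friction (4 N) when it is out.
- bottle: Small amber bottle, 42 mm in diameter, 75 mm high, standing in the tray 100 mm towards its +x and 30 mm towards its +y. Origin: middle of its underside. To be left alone.
- beaker: Empty glass beaker, 60 mm wide, 75 mm high, on the bench close behind the shaker (its +x side). Origin: middle of its underside. To be left alone.
- timer: White bench timer lying flat, 60 by 75 by 18 mm, in front of the tray (its -x side). Origin: middle of its underside. To be left alone.
- flask: Stoppered conical flask, 82 mm wide, 115 mm high, at the far side of the bench. Origin: middle of its underside. To be left alone.
- mortar: White ceramic mortar bowl, 90 mm wide, 50 mm high, at the left of the bench. Origin: middle of its underside. To be left alone.
- wash_bottle: White plastic bottle, 64 mm wide, 155 mm high, at the left of the bench. Origin: middle of its underside. To be left alone.
- spatula: Thin steel double-ended lab spatula, 170 mm long, lying flat at the right of the bench. Origin: its middle, on the bench. To be left alone.

How it is judged:
By the outcome, as a careful person would: the job done as asked, in the order asked, and still so for the second after the job is handed in, while the arm keeps its last pose, push and grip.
It also fails if it takes over 58 s, if anything falls off the work surface, if the arm or the gripper's body presses on something with over 40 N, if the wrist force passes 120 N, or if a joint passes its speed limit or range.

## Working session

There is one attempt and no reset: what is moved stays moved. The work goes in short steps, Python scripts to look and compute and a tool call to move; the robot and the scene stay as the last step left them, time stands still between calls to the robot, and variables do not carry over. Pictures are saved under pics/ and viewed, about 8 in all and at most 12, crops included, and the job is handed in when it is done.

Besides the shell and the picture viewer there is one more tool, called as name([rows], argument=value, ...), one row to a line, values as JSON. apply_moves: Moves the arm, as the interface text tells. Its arguments: {"type":"object","properties":{"increments":{"type":"array"}},"required":["increments"]}

```bash
mkdir -p pics; cat > h.py <<'E'
import numpy as np, cv2
from scipy.spatial.transform import Rotation as Ro
from cell import readout, read_camera, env, nets
def tool():
    s=readout.state(); T=np.eye(4); T[:3,:3]=Ro.from_euler('xyz',s['tcp_rot']).as_matrix(); T[:3,3]=s['eef_pos']; return T,s
def shot(name):
    T,s=tool(); p=read_camera(name)
    if name=='wrist': W=T@np.array(p['mount'])
    else:
        W=np.eye(4); R=cv2.Rodrigues(np.array(p['rvec'],float))[0]; W[:3,:3]=R.T; W[:3,3]=-R.T@np.array(p['tvec'],float).ravel()
    return p,W
def save(p,f): cv2.imwrite('pics/'+f,np.ascontiguousarray(p['img'][:,:,::-1]))
def find(p,W,thing,k=2,f='mark_of'):
    return [(np.round((W@np.r_[d['point'],1])[:3],1).tolist(),round(d['confidence'],2)) for d in getattr(nets,f)(p,thing)[:k]]
def K(p):
    f=240/np.tan(np.radians(p['vfov'])/2); return np.array([[f,0,p['cx']],[0,f,p['cy']],[0,0,1]])
def pix(p,W,X):
    M=np.linalg.inv(W); return cv2.projectPoints(np.array(X,float).reshape(-1,1,3),cv2.Rodrigues(M[:3,:3])[0],M[:3,3],K(p),np.array(p['distortion'],float))[0].reshape(-1,2)
def onplane(p,W,uv,z):
    n=cv2.undistortPoints(np.array(uv,float).reshape(-1,1,2),K(p),np.array(p['distortion'],float)).reshape(-1,2)
    d=np.c_[n,np.ones(len(n))]@W[:3,:3].T; return W[:3,3]+d*((z-W[2,3])/d[:,2])[:,None]
E
python3 - <<'E'
from h import *
s=readout.state(); print(s['eef_pos'],s['tcp_rot'],s['opening'],s['ft_force'],env.grip_point_offset)
print(tool()[0].round(3))
for c in ['scene','side','wrist']:
    p,W=shot(c); save(p,c+'0.png'); print(c,W[:3,3].round(0))
    for t in ['shaker','rail_mid','rack','rack_bar','tray','pull_knob','bottle','beaker','timer','wash_bottle','mortar','flask']: print(t,find(p,W,t))
E
```

```text
[ 200.01073942 -591.8636941   214.05089504] [-1.57191720e+00  1.07302981e-04 -2.81576298e+00] 1.0029959803031319 [ 0.2726713  -0.44529472  0.29988761] 18.8
[[-9.47000e-01 -0.00000e+00  3.20000e-01  2.00011e+02]
 [-3.20000e-01  1.00000e-03 -9.47000e-01 -5.91864e+02]
 [-0.00000e+00 -1.00000e+00 -1.00000e-03  2.14051e+02]
 [ 0.00000e+00  0.00000e+00  0.00000e+00  1.00000e+00]]
scene [1575.  634. 1420.]
shaker [([504.7, 155.5, -4.0], 0.93), ([660.8, 110.2, 0.2], 0.52)]
rail_mid [([505.0, 155.9, 120.5], 0.88)]
rack [([503.9, 153.3, 100.4], 0.91), ([660.2, 108.9, -1.0], 0.75)]
rack_bar [([498.4, 153.8, 211.3], 0.73)]
tray [([497.4, -206.5, 1.5], 0.67), ([283.0, 447.7, -5.9], 0.44)]
pull_knob [([319.1, -173.8, -3.3], 0.65), ([471.1, 52.5, 148.2], 0.51)]
bottle [([596.3, -184.0, 5.0], 0.72), ([500.2, 152.8, 215.8], 0.64)]
beaker []
timer [([320.6, -173.5, -0.8], 0.73)]
wash_bottle [([500.2, 513.1, -1.5], 0.69)]
mortar [([283.8, 446.1, -5.2], 0.97), ([507.3, 158.1, -4.1], 0.31)]
flask [([791.0, -24.5, -1.9], 0.91)]
side [  480. -1452.  1358.]
shaker [([500.1, 154.4, -0.2], 0.89)]
rail_mid [([502.0, 155.9, 118.1], 0.9)]
rack [([502.0, 153.8, 101.5], 0.79)]
rack_bar [([499.3, 154.1, 220.3], 0.56), ([500.7, 155.3, -3.7], 0.16)]
tray [([494.5, -209.7, -3.8], 0.9), ([354.1, -552.2, 1.6], 0.28)]
pull_knob [([466.5, 57.5, 145.2], 0.45)]
bottle [([591.7, -184.4, 1.0], 0.55)]
beaker [([656.0, 109.5, -2.2], 0.64), ([321.7, -172.1, 0.7], 0.4)]
timer [([321.7, -171.7, -0.4], 0.83)]
wash_bottle [([495.1, 514.7, -3.5], 0.83)]
mortar [([283.1, 448.6, 1.3], 0.65)]
flask [([789.4, -23.4, -2.5], 0.57)]
wrist [ 268. -569.  386.]
shaker []
rail_mid []
rack []
rack_bar []
tray []
pull_knob []
bottle []
beaker []
timer []
wash_bottle []
mortar []
flask []
```

```bash
sleep 1; python3 -c "
import cv2,numpy as np
a=[cv2.imread('pics/%s0.png'%c) for c in ['scene','side']]
cv2.imwrite('pics/a.png',cv2.resize(np.vstack(a),(448*10//10,600+72-72)) if 0 else a[0]); print(a[0].shape)"
```

```text
(480, 640, 3)
```

View pics/scene0.png

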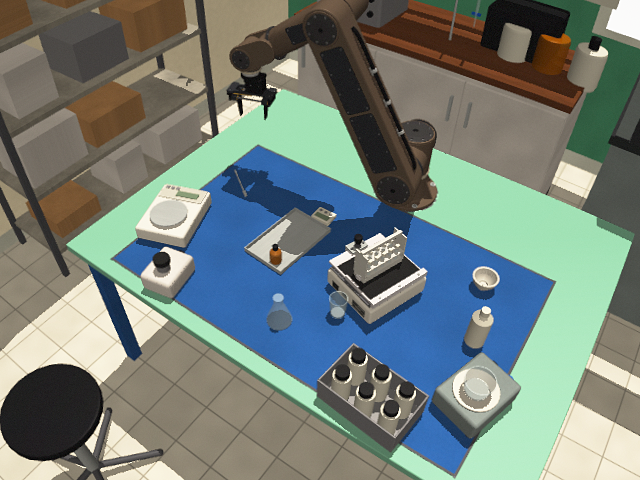

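View pics/side0.png

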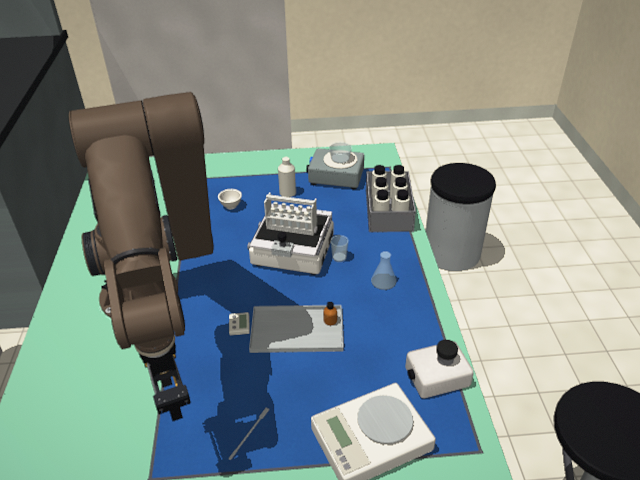

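The scene view shows the rack on the shaker near (385,260) and the tray near (290,240). In the side view the knob is near (283,238) and the tray near (297,328). The shaker's yaw is about -0.3 and the tray's is about 0. I'll write a planner that converts targets into rows.

```bash
cat >> h.py <<'E'
def plan(wps,n=5):
    """wps: list of (TCP xyz, deg of tool z in world xy); n rows each; tool kept pointing down. Prints tool-frame rows."""
    T,s=tool(); R=T[:3,:3]; P=T[:3,3]
    print('t',round(s['t'],2),'pos',P.round(1),'ang',round(np.degrees(np.arctan2(R[1,2],R[0,2])),2),'tilt',R[2].round(4),'op',round(s['opening'],3),'F',np.round(s['ft_force'],1))
    for tgt,a in wps:
        c,si=np.cos(np.radians(a)),np.sin(np.radians(a)); z=np.array([c,si,0]); y=np.array([0,0,-1.]); G=np.c_[np.cross(y,z),y,z]
        rv=(Ro.from_matrix(R).inv()*Ro.from_matrix(G)).as_rotvec()/n; d=(np.array(tgt,float)-P)/n
        for i in range(n):
            print([np.round(R.T@d/10,2).tolist(),np.round(np.degrees(rv),1).tolist()])
            R=R@Ro.from_rotvec(rv).as_matrix(); P=P+d
E
python3 -c "
from h import *
plan([((440,-380,310),-27),((500,-90,330),24),((498,140,330),72)])"
```

```text
t 1.95 pos [ 200.  -592.1  214.7] ang -71.34 tilt [ 0.e+00 -1.e+00  1.e-04] op 1.0 F [ 0.1  0.3 -1. ]
[[-5.9, -1.91, -2.48], [-0.0, -8.9, 0.0]]
[[-6.22, -1.91, -1.54], [-0.0, -8.9, 0.0]]
[[-6.38, -1.91, -0.57], [-0.0, -8.9, 0.0]]
[[-6.39, -1.91, 0.42], [-0.0, -8.9, 0.0]]
[[-6.25, -1.91, 1.4], [-0.0, -8.9, 0.0]]
[[-5.71, -0.4, -1.56], [-0.0, -10.2, -0.0]]
[[-5.9, -0.4, -0.53], [-0.0, -10.2, -0.0]]
[[-5.9, -0.4, 0.53], [-0.0, -10.2, -0.0]]
[[-5.71, -0.4, 1.56], [-0.0, -10.2, -0.0]]
[[-5.35, -0.4, 2.55], [-0.0, -10.2, -0.0]]
[[-4.22, -0.0, 1.83], [0.0, -9.6, -0.0]]
[[-3.85, -0.0, 2.51], [0.0, -9.6, -0.0]]
[[-3.38, -0.0, 3.12], [0.0, -9.6, -0.0]]
[[-2.81, 0.0, 3.64], [0.0, -9.6, -0.0]]
[[-2.17, 0.0, 4.06], [0.0, -9.6, -0.0]]
```

apply_moves([
  [[-5.9,-1.9,-2.5],[0,-8.9,0],9.5],
  [[-6.0,-1.9,-1.5],[0,-8.9,0],9.5],
  [[-6.0,-1.9,-0.6],[0,-8.9,0],9.5],
  [[-6.0,-1.9,0.4],[0,-8.9,0],9.5],
  [[-6.0,-1.9,1.4],[0,-8.9,0],9.5],
])

```text
t: 2.58
eef_pos: [423.2, -390.7, 307.1]
tcp_rot: [-1.572, 0.001, -2.022]
ft_force: [0.6, -1.2, 0.6]
opening: 0.993
```

```bash
python3 -c "
from h import *
plan([((500,-90,330),24),((498,140,330),72)])"
```

```text
t 2.58 pos [ 423.2 -390.7  307.1] ang -25.86 tilt [-0.0013 -1.     -0.0012] op 0.993 F [ 0.6 -1.2  0.6]
[[-6.08, -0.45, -1.24], [0.0, -10.0, -0.0]]
[[-6.2, -0.45, -0.17], [0.0, -10.0, -0.0]]
[[-6.14, -0.45, 0.91], [0.0, -10.0, -0.0]]
[[-5.89, -0.45, 1.96], [0.0, -10.0, -0.0]]
[[-5.46, -0.46, 2.95], [0.0, -10.0, -0.0]]
[[-4.22, -0.0, 1.83], [0.0, -9.6, 0.0]]
[[-3.85, -0.0, 2.51], [0.0, -9.6, 0.0]]
[[-3.38, -0.0, 3.12], [0.0, -9.6, 0.0]]
[[-2.81, -0.0, 3.64], [0.0, -9.6, 0.0]]
[[-2.17, 0.0, 4.06], [0.0, -9.6, 0.0]]
```

apply_moves([
  [[-5.0,-1.0,-0.8],[0,-10,0],9.5],
  [[-5.0,-1.0,0],[0,-10,0],9.5],
  [[-4.0,-1.0,0.8],[0,-10,0],9.5],
  [[-4.0,-1.0,1.0],[0,-10,0],9.5],
  [[-1.0,-0.5,0.3],[0,-10,0],9.5],
])

```text
t: 3.2
eef_pos: [472.6, -195.1, 355.0]
tcp_rot: [-1.569, -0.0, -1.115]
ft_force: [-0.4, -1.0, -0.7]
opening: 1.0
```

```bash
python3 -c "
from h import *
p,W=shot('wrist'); save(p,'w1.png'); print(W.round(2))
for t in ['tray','bottle','timer']: print(t,find(p,W,t))
plan([((498,140,350),72)])"
```

```text
[[ 9.0000e-01  4.2000e-01  1.2000e-01  4.4015e+02]
 [ 4.4000e-01 -8.7000e-01 -2.3000e-01 -1.3052e+02]
 [ 0.0000e+00  2.6000e-01 -9.7000e-01  5.2649e+02]
 [ 0.0000e+00  0.0000e+00  0.0000e+00  1.0000e+00]]
tray [([491.5, -203.0, 2.7], 0.96)]
bottle [([601.0, -180.3, 4.0], 0.67)]
timer [([321.8, -172.5, -0.7], 0.88)]
t 3.4 pos [ 472.3 -197.5  354.1] ang 25.39 tilt [-2.0e-04 -1.0e+00  1.3e-03] op 1.0 F [-0.2 -0.4 -0.7]
[[-5.88, 0.09, 3.36], [-0.0, -9.3, 0.0]]
[[-5.26, 0.09, 4.27], [-0.0, -9.3, 0.0]]
[[-4.49, 0.09, 5.06], [-0.0, -9.3, 0.0]]
[[-3.62, 0.08, 5.72], [-0.0, -9.3, 0.0]]
[[-2.64, 0.08, 6.23], [-0.0, -9.3, 0.0]]
```

View pics/w1.png

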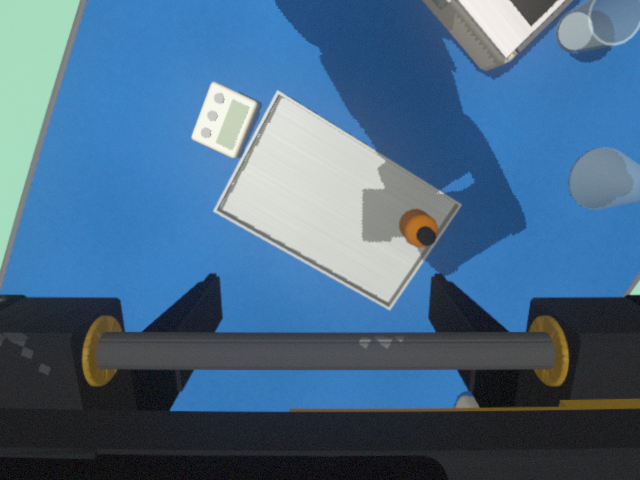

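The wrist view shows the tray with its corners at about (280,93), (461,205), (390,308) and (215,211). The bottle is at (420,230) and the timer at (225,120). I'll go on over the rack and work out the tray pose next.

apply_moves([
  [[-5.0,0.0,3.3],[0,-9.5,0],9.5],
  [[-4.5,0.0,4.2],[0,-9.5,0],9.5],
  [[-4.0,0,4.7],[0,-9.5,0],9.5],
  [[-3.3,0,5.2],[0,-9.5,0],9.5],
  [[-2.5,0,5.6],[0,-9.5,0],9.5],
])

```text
t: 4.03
eef_pos: [504.7, 107.0, 351.5]
tcp_rot: [-1.571, 0.002, -0.308]
ft_force: [0.3, -1.5, -0.1]
opening: 1.0
```

```bash
python3 -c "
from h import *
p,W=shot('wrist'); save(p,'w2.png')
for t in ['rack_bar','rail_mid','rack','pull_knob','shaker']: print(t,find(p,W,t))
W0=np.eye(4);T=np.eye(4)
z=np.array([np.cos(np.radians(25.39)),np.sin(np.radians(25.39)),0]);y=np.array([0,0,-1.])
T[:3,:3]=np.c_[np.cross(y,z),y,z];T[:3,3]=[472.5,-196,354.6]
c=onplane(p,T@np.array(p['mount']),[(280,93),(461,205),(390,308),(215,211)],18)
print(c.round(1),c.mean(0).round(1),np.degrees(np.arctan2(*(c[1]-c[0])[1::-1])),np.degrees(np.arctan2(*(c[2]-c[3])[1::-1])))
plan([((498,140,330),72)])"
```

```text
rack_bar [([504.1, 156.9, 221.8], 0.8)]
rail_mid []
rack [([499.3, 158.3, 107.7], 0.64)]
pull_knob [([466.0, 59.2, 147.7], 0.61), ([783.5, -21.0, -0.0], 0.51)]
shaker [([498.4, 157.6, 103.0], 0.35)]
[[ 372.8 -111.2   18. ]
 [ 637.  -135.9   18. ]
 [ 621.2 -301.5   18. ]
 [ 355.  -278.3   18. ]] [ 496.5 -206.7   18. ] -5.332639680023972 -4.999644957362034
t 4.33 pos [504.6 104.7 351.6] ang 72.11 tilt [-2.e-03 -1.e+00 -2.e-04] op 0.997 F [ 0.1 -0.3  0. ]
[[-0.34, 0.43, 0.63], [0.0, 0.0, -0.0]]
[[-0.34, 0.43, 0.63], [0.0, 0.0, -0.0]]
[[-0.34, 0.43, 0.63], [0.0, 0.0, -0.0]]
[[-0.34, 0.43, 0.63], [0.0, 0.0, -0.0]]
[[-0.34, 0.43, 0.63], [0.0, 0.0, -0.0]]
```

View pics/w2.png

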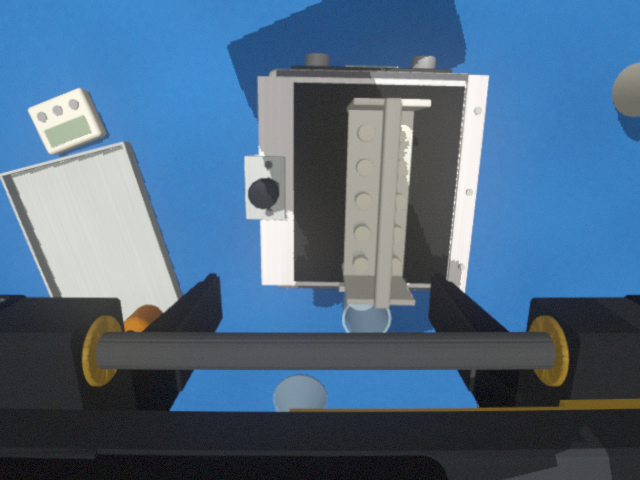

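The wrist view shows the carrying bar running from (391,98) to (383,306). The knob's top is at (264,192), on the bracket at the platform's -y side.

```bash
python3 -c "
from h import *
p,W=shot('wrist')
c=onplane(p,W,[(391.5,98),(383,306)],226); print('bar',c.round(1),c.mean(0).round(1),np.degrees(np.arctan2(*(c[1]-c[0])[1::-1])))
c=onplane(p,W,[(264,191)],160); print('knob',c.round(1))
c=onplane(p,W,[(294,82),(294,284),(466,85),(464,240)],106); print('mat',c.round(1),np.degrees(np.arctan2(*(c[1]-c[0])[1::-1])),np.degrees(np.arctan2(*(c[3]-c[2])[1::-1])))
a=np.degrees(np.arctan2(156-57,503-468)); print(a)
plan([((502,155.5,235),72)])"
```

```text
bar [[426.8 178.8 226. ]
 [576.8 130.  226. ]] [501.8 154.4 226. ] -18.01565009887365
knob [[466.4  58.9 160. ]]
mat [[379.5 113.2 106. ]
 [578.   44.9 106. ]
 [433.6 273.  106. ]
 [586.7 235.4 106. ]] -19.00529723568709 -13.792583732069446
70.52969799053305
t 4.38 pos [504.6 104.5 351.7] ang 72.11 tilt [-1.8e-03 -1.0e+00 -1.0e-04] op 0.996 F [-0.8 -0.1  0.4]
[[-0.36, 2.34, 0.95], [0.0, 0.0, -0.0]]
[[-0.36, 2.34, 0.95], [0.0, 0.0, -0.0]]
[[-0.36, 2.34, 0.95], [0.0, 0.0, -0.0]]
[[-0.36, 2.33, 0.95], [0.0, 0.0, -0.0]]
[[-0.36, 2.33, 0.95], [0.0, 0.0, -0.0]]
```

apply_moves([
  [[-0.4,2.2,1.2],[0,0,0],9.5],
  [[-0.4,2.2,1.2],[0,0,0],9.5],
  [[-0.4,2.2,1.2],[0,0,0],9.5],
  [[-0.3,2.2,1.0],[0,0,0],9.5],
  [[-0.3,2.0,0.6],[0,0,0],9.5],
])

```text
t: 5.0
eef_pos: [506.3, 152.3, 242.3]
tcp_rot: [-1.57, -0.002, -0.334]
ft_force: [-0.7, 0.2, -0.6]
opening: 1.0
```

```bash
python3 -c "
from h import *
p,W=shot('wrist'); save(p,'w3.png')
print(find(p,W,'rack_bar'),pix(p,W,[[426.8,178.8,226],[501.8,154.4,226]]))
plan([((502,155,201),72)])"
```

```text
[([494.6, -202.4, 5.1], 0.65), ([505.1, 156.3, 221.9], 0.64)] [[322.69122689 107.01118363]
 [326.16744432 274.36969537]]
t 5.1 pos [505.5 152.4 241.4] ang 70.88 tilt [-6.e-04 -1.e+00 -4.e-04] op 1.001 F [-0.1 -0.7  0.8]
[[-0.08, 0.81, 0.03], [0.0, -0.2, -0.0]]
[[-0.08, 0.81, 0.03], [0.0, -0.2, -0.0]]
[[-0.08, 0.81, 0.03], [0.0, -0.2, -0.0]]
[[-0.08, 0.81, 0.03], [0.0, -0.2, -0.0]]
[[-0.08, 0.81, 0.03], [0.0, -0.2, -0.0]]
```

View pics/w3.png

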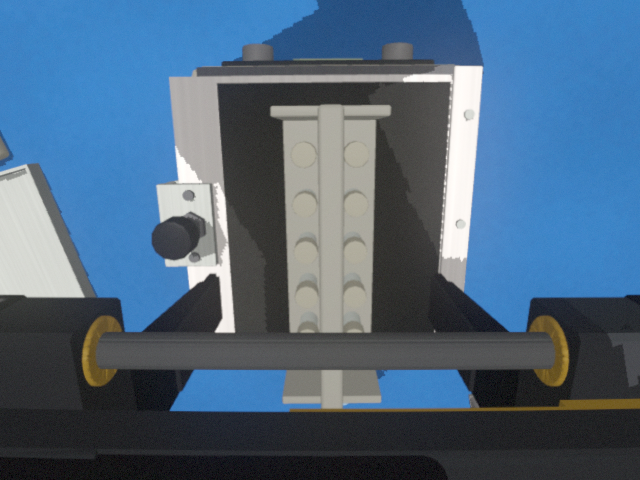

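The bar shows as a vertical line at column 331, from row 107 to row 404, so the jaws are already square to it at 70.9°. I'll compute the lateral offset.

```bash
python3 -c "
from h import *
p,W=shot('wrist'); T,_=tool()
c=onplane(p,W,[(331,106),(331.5,404),(176,237)],226); c[2]=onplane(p,W,[(176,237)],160)
print(c.round(1),c[:2].mean(0).round(1),np.degrees(np.arctan2(*(c[1]-c[0])[1::-1])))
print(((c-T[:3,3])@T[:3,:3]).round(1))
plan([((c[0]+c[1])[:2].tolist()/np.array(2.) if 0 else np.r_[(c[0]+c[1])[:2]/2,201],70.9)])"
```

```text
[[426.8 182.4 226. ]
 [572.  132.9 226. ]
 [466.7  62.9 160. ]] [499.4 157.6 226. ] -18.814803527653574
[[-84.7  16.6   2.4]
 [ 68.7  16.7   3.1]
 [ -8.   82.6 -97.5]]
t 5.15 pos [506.  152.4 242.7] ang 70.92 tilt [ 9.e-04 -1.e+00  3.e-04] op 0.999 F [0.5 0.3 0.5]
[[-0.16, 0.83, 0.05], [-0.0, 0.0, 0.0]]
[[-0.16, 0.83, 0.06], [-0.0, 0.0, 0.0]]
[[-0.16, 0.83, 0.06], [-0.0, 0.0, 0.0]]
[[-0.16, 0.83, 0.06], [-0.0, 0.0, 0.0]]
[[-0.16, 0.83, 0.06], [-0.0, 0.0, 0.0]]
```

apply_moves([
  [[-0.3,1.0,0.1],[0,0,0],9.5],
  [[-0.2,1.0,0.1],[0,0,0],9.5],
  [[-0.1,1.0,0.05],[0,0,0],9.5],
  [[0,1.0,0],[0,0,0],9.5],
  [[0,0.2,0],[0,0,0],9.5],
])

```text
t: 5.78
eef_pos: [501.9, 155.5, 199.7]
tcp_rot: [-1.569, -0.003, -0.336]
ft_force: [0.8, 0.8, -0.4]
opening: 1.001
```

apply_moves([
  [[0,0,0],[0,0,0],2.5],
  [[0,0,0],[0,0,0],2.5],
  [[0,0,0],[0,0,0],2.5],
  [[0,0,0],[0,0,0],2.5],
  [[0,0,0],[0,0,0],2.5],
])

```text
t: 6.4
eef_pos: [502.3, 155.6, 200.3]
tcp_rot: [-1.569, -0.004, -0.336]
ft_force: [0.6, 0.9, 0.6]
opening: 0.533
```

```bash
python3 -c "
from h import *
p,W=shot('wrist'); save(p,'w4.png'); plan([((501,157,201),70.9)],1)"
```

```text
t 6.45 pos [502.3 155.6 200.3] ang 70.74 tilt [ 0.0045 -1.      0.0022] op 0.487 F [0.7 0.1 1.2]
[[-0.17, -0.07, 0.09], [-0.1, -0.2, 0.3]]
```

View pics/w4.png

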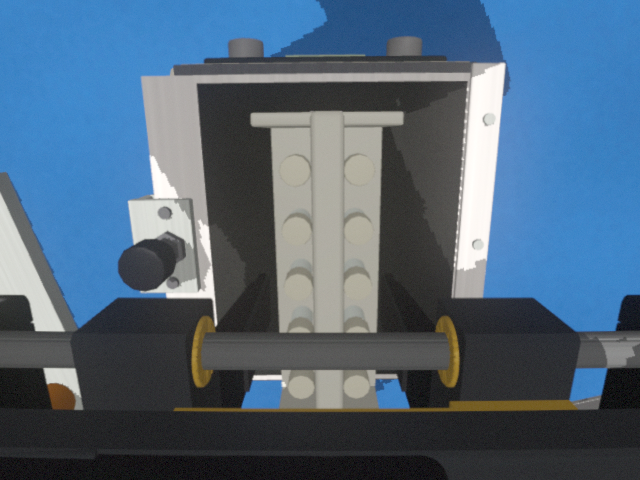

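The fingers straddle the bar evenly: finger edges at columns 213 and 438, bar centre at 327. Closing.

apply_moves([
  [[-0.1,0,0],[0,0,0.2],0],
  [[0,0,0],[0,0,0],0],
  [[0,0,0],[0,0,0],0],
  [[0,0,0],[0,0,0],0],
  [[0,0,0],[0,0,0],0],
])

```text
t: 7.08
eef_pos: [501.3, 156.2, 200.3]
tcp_rot: [-1.568, -0.001, -0.336]
ft_force: [-0.7, 1.1, -1.4]
opening: 0.121
```

apply_moves([
  [[0,0,0],[0,0,0],0],
  [[0,0,0],[0,0,0],0],
  [[0,-0.2,0],[0,0,0],0],
  [[0,-0.3,0],[0,0,0],0],
  [[0,-0.3,0],[0,0,0],0],
])

```text
t: 7.7
eef_pos: [500.9, 155.9, 207.1]
tcp_rot: [-1.57, 0.001, -0.336]
ft_force: [0.4, 0.3, -2.5]
opening: 0.125
```

apply_moves([
  [[0,-0.5,0],[0,0,0],0],
  [[0,-1.0,0],[0,0,0],0],
  [[0,-1.2,0],[0,0,0],0],
  [[0,-1.2,0],[0,0,0],0],
  [[0,-1.2,0],[0,0,0],0],
])

```text
t: 8.32
eef_pos: [500.6, 155.7, 262.6]
tcp_rot: [-1.57, 0.001, -0.336]
ft_force: [-0.3, -0.1, -3.5]
opening: 0.123
```

```bash
python3 -c "
from h import *
p,W=shot('side'); save(p,'s5.png')
cv2.imwrite('pics/s5c.png',cv2.resize(np.ascontiguousarray(p['img'][140:340,180:400,::-1]),None,fx=3,fy=3)[:600])
for q in ['rack','rack_bar']: print(find(p,W,q))
plan([((501,156,290),70.9)],1)"
```

```text
[([501.4, 150.8, 164.9], 0.74), ([321.2, -174.5, 1.2], 0.26)]
[([499.7, 158.7, 281.9], 0.79)]
t 8.47 pos [500.8 155.8 262.3] ang 70.74 tilt [-1.0e-04 -1.0e+00  1.7e-03] op 0.126 F [-0.7 -0.1 -2.8]
[[0.01, -2.77, 0.03], [-0.1, -0.2, -0.0]]
```

View pics/s5c.png

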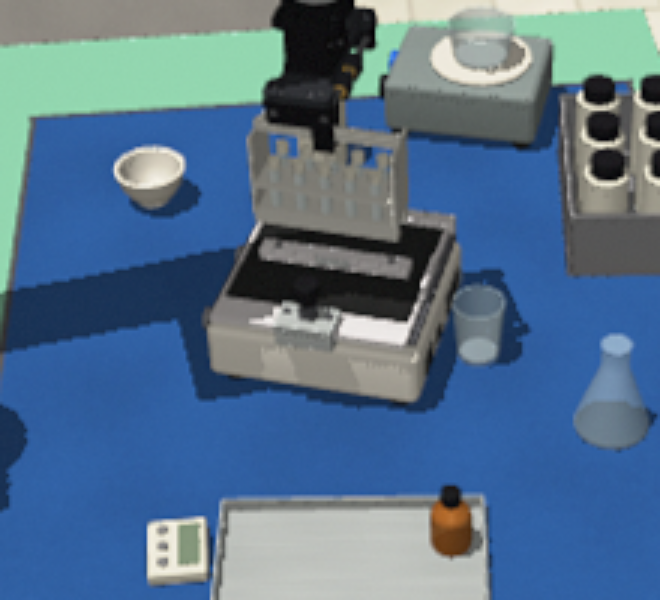

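The rack hangs level, clear of the rail. I'll carry it to the middle of the tray's free part.

```bash
python3 -c "
from h import *
plan([((490,50,300),75),((470,-110,300),81),((461.5,-203.5,230),84.8)])"
```

```text
t 8.47 pos [500.8 155.8 262.3] ang 70.74 tilt [-1.0e-04 -1.0e+00  1.7e-03] op 0.126 F [-0.7 -0.1 -2.8]
[[0.49, -0.76, -2.07], [-0.0, -0.9, -0.0]]
[[0.46, -0.76, -2.07], [-0.0, -0.9, -0.0]]
[[0.43, -0.76, -2.08], [-0.0, -0.9, -0.0]]
[[0.4, -0.76, -2.09], [-0.0, -0.9, -0.0]]
[[0.37, -0.76, -2.09], [-0.0, -0.9, -0.0]]
[[0.44, -0.0, -3.19], [0.0, -1.2, -0.0]]
[[0.37, -0.0, -3.2], [0.0, -1.2, -0.0]]
[[0.31, -0.0, -3.21], [0.0, -1.2, -0.0]]
[[0.24, -0.0, -3.22], [0.0, -1.2, -0.0]]
[[0.17, -0.0, -3.22], [0.0, -1.2, -0.0]]
[[0.12, 1.4, -1.87], [-0.0, -0.8, 0.0]]
[[0.1, 1.4, -1.88], [-0.0, -0.8, 0.0]]
[[0.07, 1.4, -1.88], [-0.0, -0.8, 0.0]]
[[0.05, 1.4, -1.88], [-0.0, -0.8, 0.0]]
[[0.03, 1.4, -1.88], [-0.0, -0.8, 0.0]]
```

apply_moves([
  [[0.3,-1.5,-0.8],[0,-0.9,0],0],
  [[0.5,-1.2,-1.8],[0,-0.9,0],0],
  [[0.5,-0.7,-2.5],[0,-0.9,0],0],
  [[0.4,0,-2.8],[0,-0.9,0],0],
  [[0.4,0,-3.0],[0,-0.9,0],0],
])

```text
t: 9.1
eef_pos: [488.8, 41.6, 299.2]
tcp_rot: [-1.57, 0.001, -0.249]
ft_force: [0.3, -0.6, -3.0]
opening: 0.123
```

apply_moves([
  [[0.4,0,-3.2],[0,-1.2,0],0],
  [[0.4,0,-3.2],[0,-1.2,0],0],
  [[0.3,0,-3.2],[0,-1.2,0],0],
  [[0.2,0,-3.2],[0,-1.2,0],0],
  [[0.2,0,-3.0],[0,-1.2,0],0],
])

```text
t: 9.72
eef_pos: [469.4, -123.6, 302.3]
tcp_rot: [-1.571, -0.0, -0.138]
ft_force: [0.5, -0.9, -3.6]
opening: 0.119
```

```bash
python3 -c "
from h import *
plan([((461.5,-203.5,220),84.8)])"
```

```text
t 9.72 pos [ 469.4 -123.6  302.3] ang 82.1 tilt [ 4.e-04 -1.e+00  1.e-04] op 0.119 F [ 0.5 -0.9 -3.6]
[[0.06, 1.64, -1.6], [-0.0, -0.5, 0.0]]
[[0.05, 1.64, -1.61], [-0.0, -0.5, 0.0]]
[[0.03, 1.64, -1.61], [-0.0, -0.5, 0.0]]
[[0.02, 1.64, -1.61], [-0.0, -0.5, 0.0]]
[[0.0, 1.65, -1.61], [-0.0, -0.5, 0.0]]
```

apply_moves([
  [[0,1.2,-2.2],[0,-0.5,0],0],
  [[0,1.6,-2.0],[0,-0.5,0],0],
  [[0,1.8,-1.8],[0,-0.5,0],0],
  [[0,1.8,-1.3],[0,-0.5,0],0],
  [[0,1.8,-0.6],[0,-0.5,0],0],
])

```text
t: 10.35
eef_pos: [458.4, -209.1, 222.1]
tcp_rot: [-1.573, -0.004, -0.093]
ft_force: [0.1, 0.6, -4.1]
opening: 0.125
```

```bash
python3 -c "
from h import *
p,W=shot('wrist')
for q in ['rack','rack_bar','tray']: print(q,find(p,W,q))
plan([((461.5,-203.5,115),84.8)])
p,W=shot('side')
for q in ['rack','rack_bar','tray','bottle']: print(q,find(p,W,q))
"
```

```text
rack [([458.0, -210.4, 125.3], 0.63)]
rack_bar []
tray []
t 10.55 pos [ 458.7 -208.2  222.7] ang 84.67 tilt [ 0.0037 -1.     -0.0017] op 0.125 F [-0.3 -0.6 -3. ]
[[0.04, 2.15, 0.1], [0.0, -0.0, 0.0]]
[[0.04, 2.15, 0.1], [0.0, -0.0, 0.0]]
[[0.04, 2.15, 0.1], [0.0, -0.0, 0.0]]
[[0.04, 2.15, 0.1], [0.0, -0.0, 0.0]]
[[0.05, 2.15, 0.1], [0.0, -0.0, 0.0]]
rack [([459.5, -212.3, 124.3], 0.78)]
rack_bar [([454.8, -205.9, 244.4], 0.6)]
tray [([494.0, -207.6, -2.9], 0.85), ([596.2, -187.5, 5.1], 0.29)]
bottle [([596.5, -185.0, 1.0], 0.63), ([322.5, -174.7, -0.6], 0.29)]
```

apply_moves([
  [[0.1,2.0,0.2],[0,0,0.2],0],
  [[0.1,2.4,0.2],[0,0,0],0],
  [[0.1,2.4,0.1],[0,0,0],0],
  [[0.0,2.0,0],[0,0,0],0],
  [[0,1.2,0],[0,0,0],0],
])

```text
t: 11.42
eef_pos: [464.6, -203.1, 123.3]
tcp_rot: [-1.576, -0.007, -0.09]
ft_force: [0.6, -0.2, -4.2]
opening: 0.127
```

apply_moves([
  [[0,0.5,0],[0,0,0],0],
  [[0,0.3,0],[0,0,0],0],
  [[0,0.3,0],[0,0,0],0],
  [[0,0.2,0],[0,0,0],0],
  [[0,0.2,0],[0,0,0],0],
])

```text
t: 12.05
eef_pos: [465.6, -203.6, 108.9]
tcp_rot: [-1.577, -0.009, -0.09]
ft_force: [0.2, -0.1, -3.6]
opening: 0.125
```

```bash
python3 -c "
from h import *
p,W=shot('side'); save(p,'s6.png')
cv2.imwrite('pics/s6c.png',cv2.resize(np.ascontiguousarray(p['img'][230:370,200:380,::-1]),None,fx=4,fy=4))
for q in ['rack','rack_bar']: print(q,find(p,W,q))
plan([((461.5,-203.5,97),84.8)])
"
```

```text
rack [([465.0, -209.5, 10.1], 0.81)]
rack_bar [([466.2, -204.1, 130.8], 0.63)]
t 12.2 pos [ 465.5 -203.5  108.7] ang 84.84 tilt [ 0.0087 -0.9999 -0.006 ] op 0.122 F [ 1.2  0.5 -2.9]
[[-0.08, 0.23, -0.01], [0.1, 0.0, 0.1]]
[[-0.08, 0.23, -0.01], [0.1, 0.0, 0.1]]
[[-0.08, 0.23, -0.01], [0.1, 0.0, 0.1]]
[[-0.08, 0.23, -0.01], [0.1, 0.0, 0.1]]
[[-0.08, 0.23, -0.01], [0.1, 0.0, 0.1]]
```

View pics/s6c.png

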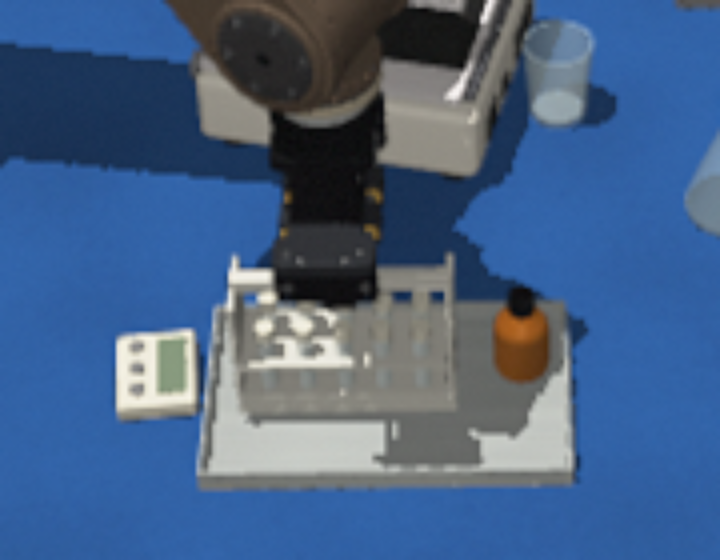

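The rack hovers over the free part of the tray, clear of the walls and the bottle. I'll straighten the small tilt and lower it gently.

apply_moves([
  [[-0.1,0,0],[0.3,0,0.5],0],
  [[0,0.2,0],[0,0,0],0],
  [[0,0.2,0],[0,0,0],0],
  [[0,0.2,0],[0,0,0],0],
  [[0,0.1,0],[0,0,0],0],
])

```text
t: 12.82
eef_pos: [464.5, -203.5, 101.4]
tcp_rot: [-1.571, 0.0, -0.09]
ft_force: [-0.2, -0.1, -4.3]
opening: 0.125
```

apply_moves([
  [[0,0.1,0],[0,0,0],0],
  [[0,0.1,0],[0,0,0],0],
  [[0,0.1,0],[0,0,0],0],
  [[0,0.1,0],[0,0,0],0],
  [[0,0.05,0],[0,0,0],0],
])

```text
t: 13.45
eef_pos: [464.4, -203.4, 97.2]
tcp_rot: [-1.571, 0.0, -0.09]
ft_force: [-3.7, 2.0, 11.2]
opening: 0.126
```

```bash
python3 -c "
from h import *
plan([((461.5,-203.5,97),84.8)],1)
"
```

```text
t 13.45 pos [ 464.4 -203.4   97.2] ang 84.85 tilt [-2.e-04 -1.e+00 -6.e-04] op 0.126 F [-3.7  2.  11.2]
[[-0.29, 0.02, -0.04], [0.0, 0.1, -0.0]]
```

Contact at z ≈ 97. I'll ease the push off slightly, then open.

apply_moves([
  [[0,-0.02,0],[0,0,0],0],
  [[0,0,0],[0,0,0],0],
  [[0,0,0],[0,0,0],2],
  [[0,0,0],[0,0,0],4],
  [[0,0,0],[0,0,0],5],
])

```text
t: 14.08
eef_pos: [465.0, -203.7, 97.8]
tcp_rot: [-1.572, -0.001, -0.09]
ft_force: [-0.0, 0.6, -0.1]
opening: 0.366
```

apply_moves([
  [[0,0,0],[0,0,0],6],
  [[0,0,0],[0,0,0],6],
  [[0,-1,0],[0,0,0],6],
  [[0,-2.0,0],[0,0,0],6],
  [[0,-3.0,0],[0,0,0],6],
])

```text
t: 14.7
eef_pos: [464.3, -203.3, 159.0]
tcp_rot: [-1.571, 0.002, -0.09]
ft_force: [0.4, -0.6, 1.0]
opening: 0.63
```

apply_moves([
  [[0,-4,0],[0,0,0],6],
  [[0,-4,0],[0,0,0],6],
  [[0,-4,0],[0,0,0],6],
  [[0,-4,0],[0,0,0],6],
  [[0,-2.0,0],[0,0,0],6],
])

```text
t: 15.32
eef_pos: [463.4, -202.6, 349.5]
tcp_rot: [-1.572, -0.002, -0.09]
ft_force: [0.6, -0.5, -0.5]
opening: 0.63
```

```bash
python3 -c "
from h import *
p,W=shot('side'); save(p,'s7.png')
for q in ['rack','pull_knob','bottle','shaker']: print(q,find(p,W,q))
p,W=shot('wrist')
for q in ['rack','bottle']: print(q,find(p,W,q))
plan([((480,-60,300),78),((466.5,61,260),71)])
"
```

```text
rack [([499.1, 516.5, -4.4], 0.7), ([463.8, -205.8, -0.9], 0.62)]
pull_knob [([323.6, -172.7, -2.3], 0.46), ([468.7, 56.9, 146.0], 0.43)]
bottle [([595.8, -186.1, 3.0], 0.51), ([498.4, 154.0, 118.7], 0.5)]
shaker [([499.4, 151.7, -2.4], 0.97)]
rack []
bottle [([600.5, -181.3, 1.7], 0.57)]
t 15.72 pos [ 463.2 -202.5  345.5] ang 84.84 tilt [-3.e-03 -1.e+00  8.e-04] op 0.629 F [0.5 0.4 0.6]
[[0.08, 0.91, 2.87], [-0.0, 1.4, -0.0]]
[[0.01, 0.91, 2.87], [-0.0, 1.4, -0.0]]
[[-0.06, 0.91, 2.87], [-0.0, 1.4, -0.0]]
[[-0.13, 0.91, 2.87], [-0.0, 1.4, -0.0]]
[[-0.19, 0.91, 2.86], [-0.0, 1.4, -0.0]]
[[-0.77, 0.8, 2.31], [0.0, 1.4, 0.0]]
[[-0.82, 0.8, 2.29], [0.0, 1.4, 0.0]]
[[-0.88, 0.8, 2.27], [0.0, 1.4, 0.0]]
[[-0.93, 0.8, 2.25], [0.0, 1.4, 0.0]]
[[-0.99, 0.8, 2.23], [0.0, 1.4, 0.0]]
```

apply_moves([
  [[0.1,0.6,3.5],[0,1.4,0],6],
  [[0,0.6,4],[0,1.4,0],6],
  [[-0.2,0.6,4.5],[0,1.4,0],6],
  [[-0.3,0.6,4.5],[0,1.4,0],6],
  [[-0.5,0.6,3],[0,1.4,0],6],
])

```text
t: 16.35
eef_pos: [481.5, -4.1, 311.3]
tcp_rot: [-1.57, 0.009, -0.22]
ft_force: [-0.8, 0.0, -0.7]
opening: 0.631
```

```bash
python3 -c "
from h import *
plan([((466.5,61,240),71)])
"
```

```text
t 16.35 pos [481.5  -4.1 311.3] ang 77.37 tilt [-8.7e-03 -1.0e+00  7.0e-04] op 0.631 F [-0.8  0.  -0.7]
[[-0.57, 1.43, 1.2], [-0.0, 1.3, -0.1]]
[[-0.59, 1.43, 1.19], [-0.0, 1.3, -0.1]]
[[-0.62, 1.43, 1.18], [-0.0, 1.3, -0.1]]
[[-0.65, 1.43, 1.16], [-0.0, 1.3, -0.1]]
[[-0.68, 1.43, 1.15], [-0.0, 1.3, -0.1]]
```

apply_moves([
  [[-0.6,1.4,1.3],[0,1.3,-0.1],6],
  [[-0.6,1.4,1.3],[0,1.3,-0.1],6],
  [[-0.6,1.4,1.2],[0,1.3,-0.1],6],
  [[-0.6,1.4,0.9],[0,1.3,-0.1],6],
  [[-0.5,1.0,0.5],[0,1.0,0],6],
])

```text
t: 16.98
eef_pos: [464.9, 57.8, 240.5]
tcp_rot: [-1.572, 0.007, -0.329]
ft_force: [0.4, 0.4, 0.3]
opening: 0.629
```

```bash
python3 -c "
from h import *
p,W=shot('wrist'); save(p,'w8.png')
print(find(p,W,'pull_knob'),pix(p,W,[[466.5,61,160]]))
plan([((466.5,61,175),71)])
"
```

```text
[] [[330.71910825 249.69824013]]
t 17.07 pos [464.6  57.7 240.5] ang 71.16 tilt [-0.0076 -1.     -0.0013] op 0.627 F [-0.1 -0.2  0.8]
[[0.03, 1.31, 0.08], [0.0, 0.0, -0.1]]
[[0.02, 1.31, 0.08], [0.0, 0.0, -0.1]]
[[0.02, 1.31, 0.08], [0.0, 0.0, -0.1]]
[[0.02, 1.31, 0.07], [0.0, 0.0, -0.1]]
[[0.02, 1.31, 0.07], [0.0, 0.0, -0.1]]
```

View pics/w8.png

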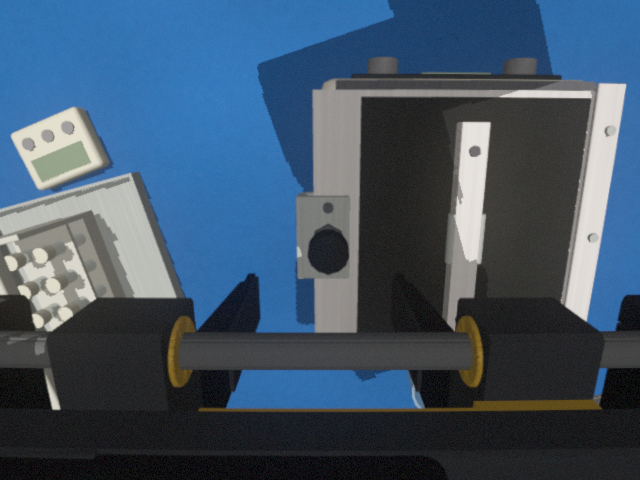

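The knob's top is at (328,250), within 2–3 px of the prediction. Fixing the tilt and descending around it.

apply_moves([
  [[0.1,1.3,0.1],[0,0,-0.4],6],
  [[0,1.4,0],[0,0,0],6],
  [[0,1.4,0],[0,0,0],6],
  [[0,1.4,0],[0,0,0],6],
  [[0,1.0,0],[0,0,0],6],
])

```text
t: 17.7
eef_pos: [467.3, 57.0, 174.2]
tcp_rot: [-1.571, -0.002, -0.328]
ft_force: [-0.4, -0.3, 0.2]
opening: 0.63
```

```bash
python3 -c "
from h import *
p,W=shot('wrist'); save(p,'w9.png')
print(find(p,W,'pull_knob'),pix(p,W,[[466.1,60,160]]))
plan([((466.1,60,132),71)])
"
```

```text
[([468.4, 60.1, 148.3], 0.64)] [[330.39288061 281.32805474]]
t 17.8 pos [466.9  57.  174. ] ang 71.19 tilt [ 8.0e-04 -1.0e+00 -1.1e-03] op 0.633 F [ 0.6 -0.2  0.3]
[[-0.04, 0.84, 0.05], [0.0, 0.0, 0.0]]
[[-0.04, 0.84, 0.05], [0.0, 0.0, 0.0]]
[[-0.04, 0.84, 0.05], [0.0, 0.0, 0.0]]
[[-0.04, 0.84, 0.05], [0.0, 0.0, 0.0]]
[[-0.04, 0.84, 0.05], [0.0, 0.0, 0.0]]
```

View pics/w9.png

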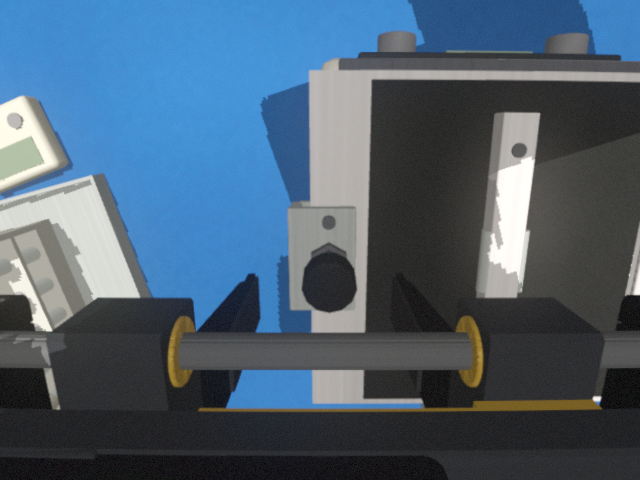

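The knob is at (329,282), which matches the prediction and sits midway between the fingers. I'll descend 41 mm and close.

apply_moves([
  [[-0.1,0.9,0.1],[0,0,0],6],
  [[-0.1,1.0,0.1],[0,0,0],6],
  [[0,1.0,0.05],[0,0,0],6],
  [[0,0.8,0],[0,0,0],6],
  [[0,0.3,0],[0,0,0],5],
])

```text
t: 18.42
eef_pos: [466.2, 60.2, 131.9]
tcp_rot: [-1.572, -0.002, -0.328]
ft_force: [0.1, -0.4, -0.7]
opening: 0.571
```

```bash
python3 -c "
from h import *
plan([((466.1,60,132),71)],1)
"
```

```text
t 18.43 pos [466.2  60.2 131.9] ang 71.2 tilt [ 2.e-03 -1.e+00 -7.e-04] op 0.571 F [ 0.1 -0.4 -0.7]
[[-0.01, -0.01, -0.02], [0.0, 0.2, 0.1]]
```

apply_moves([
  [[0,0,0],[0,0,0],0],
  [[0,0,0],[0,0,0],0],
  [[0,0,0],[0,0,0],0],
  [[0,0,0],[0,0,0],0],
  [[0,0,0],[0,0,0],0],
])

```text
t: 19.05
eef_pos: [466.1, 59.4, 132.1]
tcp_rot: [-1.573, -0.002, -0.328]
ft_force: [0.2, -0.5, -3.6]
opening: 0.286
```

apply_moves([
  [[0,0,0],[0,0,0],0],
  [[0,0,0],[0,0,0],0],
  [[0,0,0],[0,0,0],0],
  [[0,0,0],[0,0,0],0],
  [[0,-0.1,0],[0,0,0],0],
])

```text
t: 19.68
eef_pos: [466.1, 59.4, 132.9]
tcp_rot: [-1.573, -0.002, -0.328]
ft_force: [1.3, -0.8, -7.1]
opening: 0.288
```

apply_moves([
  [[0,-0.2,0],[0,0,0],0],
  [[0,-0.2,0],[0,0,0],0],
  [[0,-0.2,0],[0,0,0],0],
  [[0,-0.2,0],[0,0,0],0],
  [[0,-0.1,0],[0,0,0],0],
])

```text
t: 20.3
eef_pos: [466.1, 59.4, 141.8]
tcp_rot: [-1.573, -0.001, -0.328]
ft_force: [3.0, -0.2, -11.7]
opening: 0.29
```

apply_moves([
  [[0,-0.1,0],[0,0,0],0],
  [[0,-0.1,0],[0,0,0],0],
  [[0,-0.05,0],[0,0,0],0],
  [[0,-0.05,0],[0,0,0],0],
  [[0,0,0],[0,0,0],0],
])

```text
t: 20.92
eef_pos: [466.1, 59.4, 144.2]
tcp_rot: [-1.573, -0.001, -0.328]
ft_force: [3.9, -0.8, -12.9]
opening: 0.286
```

apply_moves([
  [[0,-0.05,0],[0,0,0],0],
  [[0,0,0],[0,0,0],0],
  [[0,0,0],[0,0,0],0],
  [[0,0,0],[0,0,0],0],
  [[0,0,0],[0,0,0],0],
])

```text
t: 21.55
eef_pos: [466.0, 59.4, 144.3]
tcp_rot: [-1.573, -0.0, -0.328]
ft_force: [4.8, -0.6, -16.1]
opening: 0.289
```

```bash
python3 -c "
from h import *
plan([((466.1,59.4,144),71)],1)
for c in ['side','scene']:
    p,W=shot(c); save(p,c+'9.png')
    for q in ['rack','pull_knob','tray','bottle','beaker','timer']: print(c,q,find(p,W,q))
    u=p['img']
    if c=='side': cv2.imwrite('pics/s9c.png',cv2.resize(np.ascontiguousarray(u[190:370,220:380,::-1]),None,fx=3.3,fy=3.3))
"
```

```text
t 21.55 pos [466.   59.4 144.3] ang 71.22 tilt [ 3.0e-04 -1.0e+00 -2.5e-03] op 0.289 F [  4.8  -0.6 -16.1]
[[0.01, 0.03, 0.0], [0.1, 0.2, 0.0]]
side rack [([464.1, -204.6, -3.4], 0.69), ([494.7, -206.8, -2.9], 0.55)]
side pull_knob [([594.1, -185.6, 2.2], 0.37), ([469.5, 58.2, 162.3], 0.36)]
side tray [([491.8, -208.8, -5.3], 0.56)]
side bottle [([595.3, -185.8, 5.6], 0.77)]
side beaker [([653.6, 104.6, -0.9], 0.73), ([466.4, 58.1, 160.0], 0.54)]
side timer [([319.9, -171.7, -2.3], 0.58)]
scene rack [([465.9, -206.9, -2.3], 0.85), ([469.2, 55.7, 159.4], 0.64)]
scene pull_knob [([468.2, 56.1, 160.2], 0.59)]
scene tray [([497.7, -206.2, 0.7], 0.8)]
scene bottle [([599.7, -185.4, 2.1], 0.57)]
scene beaker [([659.9, 107.2, -3.5], 0.76), ([504.2, 154.6, -2.4], 0.5)]
scene timer [([320.8, -173.1, -0.8], 0.69), ([501.8, 514.2, -0.5], 0.25)]
```

View pics/s9c.png

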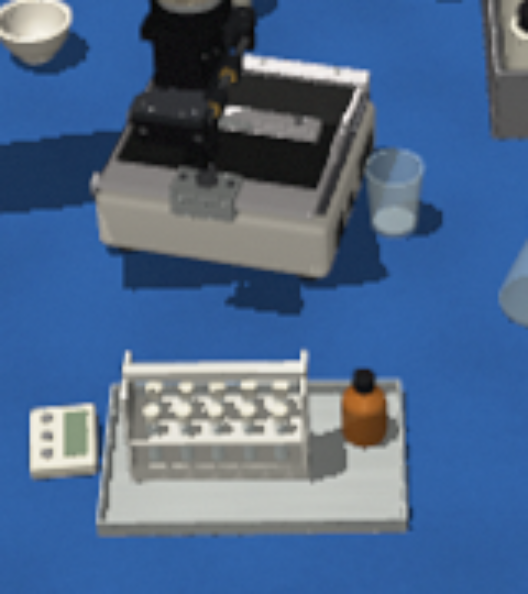

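The rack stands upright in the tray, clear of the bottle. The knob reads about 161 mm, up from 148, and the force rose to 16 N without further travel, so it is at the upper stop. Handing in.

```bash
python3 -c "
from h import *
print(env.job_done()); print(readout.state()['eef_pos'],readout.state()['ft_force'])"
```

```text
the job is handed in; nothing more can be done
None
the job is handed in; nothing more can be done
```

The rack is standing in the tray and the arm is holding the lock plunger up at its stop. I handed the job in at about 21.7 s, inside the 58 s limit.

- **Rack:** I lifted it straight up about 60 mm off the rail before moving sideways. I then set it down on the free part of the tray floor, at about (464, -205). It touched down with about 15 N, which I eased off to nearly zero before letting go. The last picture shows it upright, clear of the tray walls and the bottle.
- **Lock plunger:** I gripped the knob and pulled it straight up about 12 mm. The pull then rose from 13 N to 16 N with only 0.1 mm more movement, so I took it to be at the stop. The networks put the knob at about 160–162 mm, against roughly 162 mm expected at the stop.
- **Other things:** The networks found the bottle, beaker and timer within a few mm of where they started. I did not re-measure the flask, mortar, wash bottle or spatula, but the arm never went near them. I did not measure the platform's position; the last picture shows no sign that it moved.

**Disagreements:** While holding the knob there is a sideways force of about 4.8 N, probably from a slightly off-centre grip. Some of the networks' extra hits were on the wrong object, and I ignored those after checking the pictures.

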